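Hang a drying tray in the lab tray rack

ROBOT

A 6-joint arm with a two-finger parallel gripper is mounted at the origin on the work surface. World frame = base frame: x ahead of the robot, y to its left, z up, the work surface at z = 0. Lengths are in mm, angles in rad, forces in N, time in s.
With the tool pointing down it reaches from about 275 to 1000 mm from the base axis. Payload 8.4 kg.
Tool frame: the origin (TCP) lies between the finger pads; the fingertips stand 8 mm ahead of it and the grasp point (between the pads) lies 11 mm behind it (tcp_to_tips is the distance from the TCP to the fingertips, in mm); z points along the fingers, y is the line along which they close (so a half turn about z gives the same grasp; the last joint's range is limited). The gripper opens to 85 mm and grips with 20 to 120 N. Pads are 22 mm wide; open, the fingers measure 114 mm over their backs; the gripper's body (76 mm by 85 mm) begins 54 mm behind the grasp point. The pads swing forward as they close: fully open they stand 13 mm farther back than shut.
Start: joints at [-1.241, 0.353, 1.633, -0, 1.155, -0.002], TCP at [203.589, -590.914, 239.281] pointing down, gripper open.
Joint ranges: [-2.63, 2.63], [-0.92, 2.1], [0.06, 2.66], [-1.3, 4.44], [0, 2.69], [-3.02, 3.02]. Speed limits (rad/s): [2.22, 2.22, 2.79, 3.14, 3.14, 3.14].

INTERFACE

Orientations are given as [roll, pitch, yaw] about the fixed x, y, z axes, in that order (R = Rz(yaw) Ry(pitch) Rx(roll)).
In Python, from rig import * gives the robot as it stands.
- The arm moves only by the tool step_arm, never from a script. Its argument "motion" is a list of rows, each an object with "claw": the finger opening in mm, from 0 to 85.4; "delta_pos": the shift along the tool's x, y, z in mm, a list of three; "turn": the turn about the tool's z in rad. In form: [{"claw": claw, "delta_pos": [dx, dy, dz], "turn": turn}, ...]. A call has 1 to 8 rows; each row shifts and turns the commanded pose from where the row before left it, along the tool's axes as they then stand; what a row does not reach is not made up. A row lasts 1/12 s, in which the tool goes at most 41.7 mm and 7.16 degrees, less where a joint would pass 70% of its speed; a pose out of reach is approached as far as the arm can. A call is refused whole if a number of a shift passes 41.7 or a number of a turn 0.125, either way. A call with a gripper value outside its range is refused whole. The fingers move at their own pace and stop on an object; "force" is the grip in N (left out, the last holds). Time passes only in rows, so rows that do not move let the fingers close. It gives the time, the measured TCP pose, the force, the opening and the grip force at its end, in the units of the state.
- sense(): the state, without advancing time (a new reading comes with each control period).
- grab_frame(name): name is "scene" or "top"; returns a dict with "img" (400x640x3 uint8, red, green, blue), "vertical_fov" (degrees; the focal length in pixels is half the picture's height over the tangent of half this angle, whatever the lens; pixels are square), "cx", "cy" (the principal point, pixels), "R" (3x3) and "t" (3): a world point X has camera coordinates R X + t. Camera axes: x right, y down, z forward; pixel columns grow to the right and rows downward; lengths in mm; the calibration is good to about 2 mm. A picture is of the moment at which its call begins. There is no depth.
- sign_off(): hands the job in; it is judged then, once.
The state is a dict: "clock": time; "qpos": joint angles; "qvel": joint speeds; "joint_efforts": joint torques, N m; "eef_pos": TCP position; "tcp_rot": TCP orientation; "contact_force": force on the tool from outside, world axes, zero at the start; "wrist_torque": the same for the moment, N m; "opening": opening from 0.0 (shut) to 1.0 (fully open); "grasp_force": force on a finger pad.
Only numpy, scipy, OpenCV 4.12 (cv2) and the standard library are available. Lean on these libraries where they do the work, as an engineer would, in place of code of your own. Each camera call takes 0.05 s, during which the arm holds its last target. There are 200 camera calls.

TASK

Pick up the drying tray by its blue handle and slide it into the open steel rack, handle end outwards, on the lowest pair of rails that passes above the jar standing in the rack. Slide it gently back over the red front lugs until you feel the rear stops, without ramming them or forcing the rails, then press its front edge down behind the lugs until it lies level on both rails, and let go. Do not bump the jar in the rack, and leave the other jars where they are.

Things in the scene. Friction and masses are not known exactly. Their poses are not given: they have to be found in the camera images.
- tray: Flat steel drying tray, 150 mm deep (its x), 160 wide (y), sheet 4 mm thick, 0.14 to 0.21 kg, with four fixed weighing pans rising to 13 mm. Origin: centre of its underside, z up. The edge at x = +75 goes into the rack first. From the edge at x = -75 a blue loop handle rises and runs out level to x = -159 mm. It starts flat on the bench.
- tray_handle (a point): Where to grip the tray: at tray x = -135, y = 0, z = 26 mm, midway between the handle's two parallel blue bars. These are 46 mm over their outsides (close the fingers along the tray's y), each 6 mm thick and 12 mm tall, 20 to 32 mm above the tray's underside. Axes as the tray's.
- rack: Open steel tray rack, fixed, 122 mm deep over its posts, 201 wide, 275 tall, open in front, below and on top. Origin: on the bench at the centre of its posts; front faces -x (a tray goes in along +x), y across, z up. It holds four pairs of C-rails that carry a tray by its side edges: ledges 12 mm wide, side walls 166 mm apart, a flange 22 mm above each ledge.
- rail1 (a point): Lowest rail pair, ledge tops at z = 70 mm: midway between the two ledges, at rack x = 0. Axes as the rack's. The rails stick out in front of the posts to x = -84 and end in flared side guides to x about -97 mm (give or take the 18 mm told under rail3).
- rail2 (a point): Second rail pair, ledge tops at z = 120 mm: midway between the two ledges, at rack x = 0. At the rear of every rail is a rigid black stop 18 mm high; near the front a red lug stands 7 mm above each ledge. A tray touching the stops and lying on the ledges has 2 mm to spare before the lugs.
- rail3 (a point): Third rail pair, ledge tops at z = 170 mm: midway between the two ledges, at rack x = 0. All rails form one rigid set, clamped on slotted hangers wherever it was last needed: unknown by up to 18 mm along the rack's x, lug and stop positions with it. A tray against the stops has its origin at rack x = 1.5 +- 18 mm: find the stops by feel.
- rail4 (a point): Top rail pair, ledge tops at z = 220 mm, marked at rack x = 0. In both side walls of every rail, 45 mm behind its front end, sprung white nylon glides press on the tray's edges (about 2 N each): they drag by 2 to 4 N, and hold the tray up where it is left unless its handle end is pressed down (5 to 10 N). Over 25 N between tray and rack is rough handling.
- jar_short: Amber glass jar with a white cap, 56 mm across, 45 mm tall. Origin: centre of its underside. One of the three jars, a different one each time, stands in the rack on the bench; the other two stand on the far side of the bench.
- jar_mid: Amber glass jar with a blue cap, 56 mm across, 95 mm tall. Origin: centre of its underside.
- jar_tall: Amber glass jar with a black cap, 56 mm across, 145 mm tall. Origin: centre of its underside.
Mind the look-alikes: they are no part of the job. What is shaped like the jar_short but yellow is not meant.

How it is judged (in metres and radians):
On the way, in this order (a step that is already met when the one before it is completed fails the run):
1. the tray is lifted off the bench (height (world z) of tray above 0.03 m), for 0.2 s.
2. the tray is half way onto the right rails: origin less than 75 mm short of the rack centre, within 15 mm of its middle, 10 mm below to 26 mm above the ledges of the lowest pair clearing the jar (((horizontal distance between jar_short and rack below 0.05 m and z of tray in the frame of rack between 0.06 and 0.096 m) or (horizontal distance between jar_mid and rack below 0.05 m and z of tray in the frame of rack between 0.11 and 0.146 m) or (horizontal distance between jar_tall and rack below 0.05 m and z of tray in the frame of rack between 0.16 and 0.196 m)) and x of tray in the frame of rack above -0.075 m and y of tray in the frame of rack between -0.015 and 0.015 m), for 0.1 s.
At the end, for the whole second after the job is handed in: The tray rests released, handle outwards, on the lowest rails clearing the jar in the rack: underside within 3 mm of ledge height, level within 0.02 rad (on the lugs it tilts 0.045), origin within 23 mm of rack x = +1 mm along the slide and 6 mm across, square within 0.06 rad (((horizontal distance between jar_short and rack below 0.05 m and z of tray in the frame of rack between 0.067 and 0.073 m) or (horizontal distance between jar_mid and rack below 0.05 m and z of tray in the frame of rack between 0.117 and 0.123 m) or (horizontal distance between jar_tall and rack below 0.05 m and z of tray in the frame of rack between 0.167 and 0.173 m)) and x of tray in the frame of rack between -0.022 and 0.024 m and y of tray in the frame of rack between -0.006 and 0.006 m and angle between the x axis of tray and the x axis of rack, either way round below 0.06 rad and angle between tray's own z axis and vertical below 0.02 rad and linear speed of tray below 0.01 m/s and x of tray_handle in the frame of rack below -0.1 m); the robot touches nothing.
It fails at once if tray and rack pressed or struck together with more than 25 N (contact force between tray and rack above 25 N).
It fails at once if a jar shifted by more than 15 mm or tipped over 0.3 rad (distance of any of jar_short, jar_mid, jar_tall from where it was at the start of the episode above 0.015 m or angle between any of jar_short, jar_mid, jar_tall's own z axis and vertical above 0.3 rad).
It fails at once if the jar in the rack is struck (over 5 N) by the tray or the fingers ((horizontal distance between jar_short and rack below 0.05 m and (contact force between jar_short and tray above 5 N or contact force between jar_short and the fingers above 5 N)) or (horizontal distance between jar_mid and rack below 0.05 m and (contact force between jar_mid and tray above 5 N or contact force between jar_mid and the fingers above 5 N)) or (horizontal distance between jar_tall and rack below 0.05 m and (contact force between jar_tall and tray above 5 N or contact force between jar_tall and the fingers above 5 N))).
It also fails if it takes over 54 s, if anything falls off the work surface, if the arm or the gripper's body presses on something with over 40 N, if the wrist force passes 120 N, or if a joint passes its speed limit or range.

## Working session

There is one attempt and no reset: what is moved stays moved. The work goes in short steps, Python scripts to look and compute and a tool call to move; the robot and the scene stay as the last step left them, time stands still between calls to the robot, and variables do not carry over. Pictures are saved under pics/ and viewed, at most 10 in all, crops included, and the job is handed in when it is done.

Besides the shell and the picture viewer there is one more tool, called after "Emit:" as name(argument=value, ...), one argument or row to a line, values as JSON. step_arm: Moves the arm, as the interface text tells. Its arguments: {"type":"object","properties":{"motion":{"type":"array","items":{"type":"object","properties":{"claw":{"type":"number"},"delta_pos":{"type":"array","items":{"type":"number"}},"turn":{"type":"number"}}}},"force":{"type":"number"}},"required":["motion"]}

```bash
mkdir -p pics
python3 - <<'E'
from rig import *
import cv2
print(sense())
for n in("scene","top"):
    f=grab_frame(n); cv2.imwrite(f"pics/{n}0.png",f["img"][:,:,::-1]); print(n,f["vertical_fov"],f["cx"],f["cy"],f["R"],f["t"])
E
```

```text
{'clock': 0.0, 'qpos': array([-1.24141696e+00,  3.53645847e-01,  1.63414490e+00,  2.49906373e-05,
        1.15525012e+00, -2.38623481e-03]), 'qvel': array([ 2.93205789e-03, -9.63623004e-04,  1.21652534e-03,  9.14828162e-04,
        8.60141701e-04,  2.38590669e-05]), 'joint_efforts': array([ 2.33097191e-03, -6.05244756e+01, -3.42066979e+01,  1.04087678e-04,
        9.26919834e-03, -9.97257018e-06]), 'eef_pos': array([ 203.42804931, -590.45086407,  238.55853003]), 'tcp_rot': array([-3.14014450e+00, -2.63049076e-05,  3.31755481e-01]), 'contact_force': array([-0.18973584, -0.19894196, -0.40060989]), 'wrist_torque': array([ 0.00066331, -0.0112933 ,  0.09861992]), 'grasp_force': 0.0, 'opening': 1.0038079294842648}
scene 57.335782917567336 318.2701184430684 195.1763472777519 [[ 0.84809094  0.52957777  0.01700406]
 [ 0.41876124 -0.65027148 -0.63386594]
 [-0.32462405  0.5446966  -0.773256  ]] [-498.54912967 -151.67018248 1141.51396112]
top 52.31297395364662 315.9060078507282 202.06323322046956 [[ 0.00211988 -0.99998393  0.00525763]
 [-0.98771474 -0.00291534 -0.15624052]
 [ 0.15625334 -0.00486183 -0.98770504]] [ -9.95881491 606.4918315  929.48244206]
```

View pics/scene0.png

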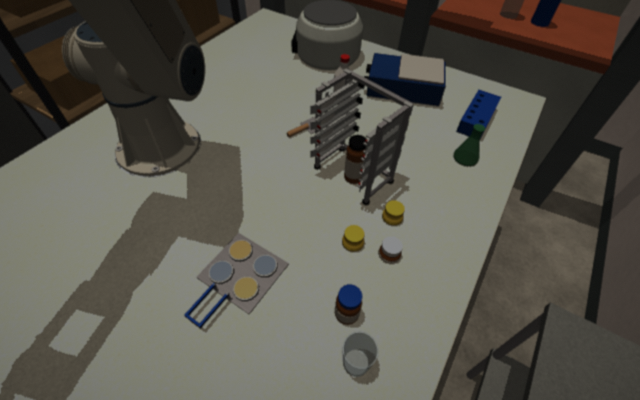

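View pics/top0.png

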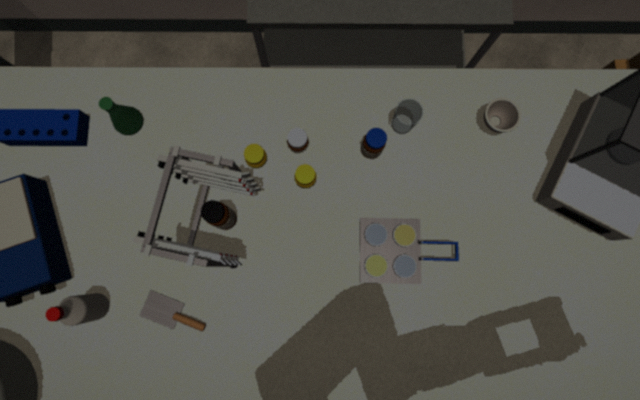

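The scene and top views show the jar in the rack at top (215,212), black cap, so it is the tall jar and the target is rail3 (z = 170). The white jar at (297,138) and the blue one at (375,140) stand free. The yellow-capped ones at (254,154) and (305,175) are decoys. The tray is at about (390,250), with its blue handle at about (440,250). I'll enlarge the rack to confirm.

```bash
cat > h.py <<'E'
from rig import *
import cv2, numpy as np
def K(f): 
    F=200/np.tan(np.radians(f["vertical_fov"]/2)); return F,f["cx"],f["cy"]
def ray(f,u,v):
    F,cx,cy=K(f); R=np.array(f["R"]);t=np.array(f["t"])
    return -R.T@t, R.T@np.array([(u-cx)/F,(v-cy)/F,1])
def plane(f,u,v,z):
    o,d=ray(f,u,v); return o+d*(z-o[2])/d[2]
def proj(f,X):
    F,cx,cy=K(f); c=np.array(f["R"])@np.array(X,float)+f["t"]; return np.array([cx+F*c[0]/c[2],cy+F*c[1]/c[2]])
E
python3 - <<'E'
from h import *
f=grab_frame("top");g=grab_frame("scene")
a=cv2.resize(f["img"][135:285,125:275],(600,600),interpolation=cv2.INTER_CUBIC)
cv2.imwrite("pics/r_top.png",cv2.convertScaleAbs(a[:,:,::-1],alpha=1.6))
b=cv2.resize(g["img"][55:215,295:425],(488,600),interpolation=cv2.INTER_CUBIC)
cv2.imwrite("pics/r_sc.png",cv2.convertScaleAbs(b[:,:,::-1],alpha=1.6))
hsv=cv2.cvtColor(f["img"],cv2.COLOR_RGB2HSV)
m=cv2.inRange(hsv,(100,120,40),(130,255,255)); m[:, :400]=0; m[:220]=0; m[290:]=0; m[:,480:]=0
ys,xs=np.nonzero(m); P=np.array([plane(f,x,y,32)[:2] for x,y in zip(xs,ys)])
r=cv2.minAreaRect(P.astype(np.float32)); print("handle",r,len(P),cv2.boxPoints(r))
# tray sheet: non-bench in ROI
roi=np.zeros(m.shape,np.uint8); roi[205:295,345:432]=1
print(f["img"][215,350],f["img"][222,390],f["img"][250,390],f["img"][300,420])
s=((hsv[:,:,2].astype(int)<0)).astype(np.uint8)
print(hsv[210:290:5,365],hsv[250,345:430:4])
E
```

```text
handle ((492.093017578125, -306.5054016113281), (81.81129455566406, 43.746360778808594), 88.17023468017578) 152 [[ 468.92487 -346.69177]
 [ 512.6489  -348.08862]
 [ 515.26117 -266.31903]
 [ 471.5371  -264.92218]]
[107 108  99] [99 92 89] [102  95  91] [104 105 102]
[[ 34  19 106]
 [ 30  24 108]
 [ 15  27  96]
 [ 11  28  99]
 [ 45  11  90]
 [ 90   9  85]
 [ 13  25  91]
 [  8  20 103]
 [ 13  22 103]
 [ 11  20 104]
 [ 15  24  86]
 [ 28  48 101]
 [ 18  13  96]
 [ 13  22 106]
 [ 13  22 105]
 [ 21  58  70]] [[ 26  19 110]
 [ 32  31 108]
 [ 30  12 106]
 [ 35  25 113]
 [ 12  25 104]
 [ 13  22 103]
 [ 10  22 106]
 [ 12  25 104]
 [ 12  25 102]
 [ 15  24 105]
 [ 12  25 103]
 [ 14  28 102]
 [  6  24 107]
 [  9  25 102]
 [ 21  26  98]
 [ 10  24  97]
 [  8  21  97]
 [ 10  24  94]
 [ 11  30  93]
 [ 23  22 104]
 [ 38  19 109]
 [ 37  22 105]]
```

View pics/r_top.png

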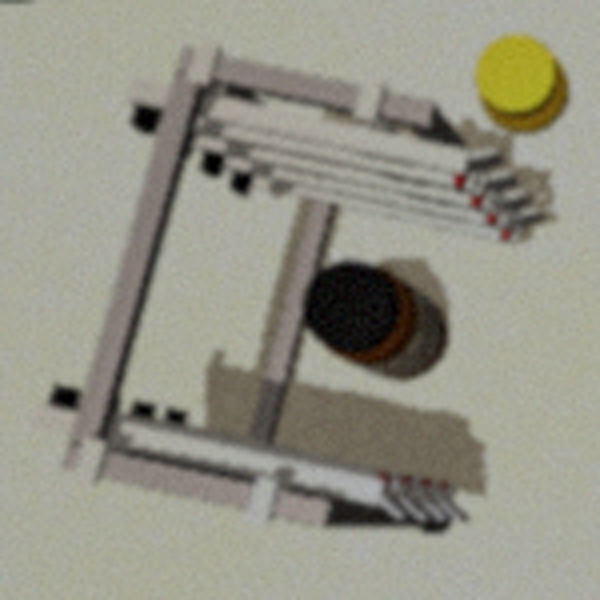

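View pics/r_sc.png

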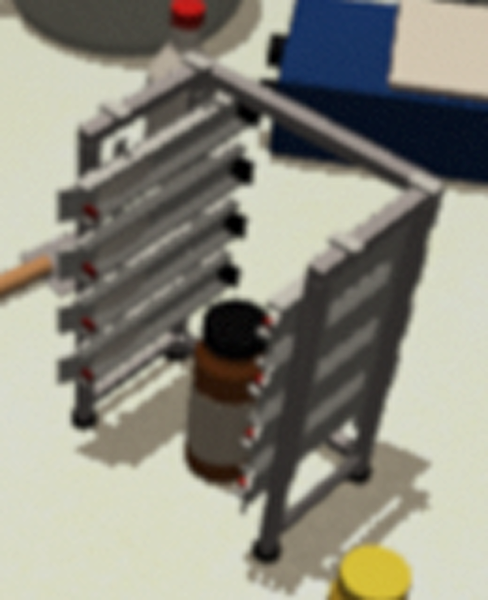

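The black-capped tall jar is confirmed in the rack: its cap is at crop (355,305), the red lug pairs are at crop (460..506,181..236) and (387..445,480), and the front opening faces -y. Next I'll measure the lugs and posts.

Run:
```python
from h import *
f=grab_frame("top");g=grab_frame("scene")
def blobs(fr,x0,x1,y0,y1):
    h=cv2.cvtColor(cv2.resize(fr["img"],None,fx=4,fy=4,interpolation=cv2.INTER_CUBIC),cv2.COLOR_RGB2HSV)
    m=cv2.inRange(h,(0,130,50),(6,255,255))|cv2.inRange(h,(172,130,50),(180,255,255))
    z=np.zeros_like(m); z[4*y0:4*y1,4*x0:4*x1]=m[4*y0:4*y1,4*x0:4*x1]
    n,_,st,c=cv2.connectedComponentsWithStats(z)
    return [(round((c[i][0]+.5)/4-.5,1),round((c[i][1]+.5)/4-.5,1),int(st[i][4])) for i in range(1,n) if st[i][4]>15]
print("top",blobs(f,195,275,165,275)); print("scene",blobs(g,300,390,90,190))
# posts' top corners, crop px -> z=275
c=np.array([(190,45),(437,97),(330,525),(72,468)])/4.+[125,135]
P=np.array([plane(f,*p,275)[:2] for p in c]); print(P, [np.linalg.norm(P[i]-P[i-1]) for i in range(4)], P.mean(0))
# rail sets from lugs by eye
U=np.array([(460,181),(477,201),(492,218),(506,236)])/4.+[125,135]
L=np.array([(387,480),(408,482),(428,484),(445,485)])/4.+[125,135]
for u,l,z in zip(U,L,(220,170,120,70)):
    a=plane(f,*u,z+5)[:2]; b=plane(f,*l,z+5)[:2]; d=b-a
    print(z,a,b,np.linalg.norm(d),"mid",(a+b)/2,"yaw",np.arctan2(-d[0],d[1]) )
print("jar",plane(f,125+355/4,135+305/4,145))
# tray sheet corners top
im=cv2.GaussianBlur(f["img"],(0,0),1.0); lab=cv2.cvtColor(im,cv2.COLOR_RGB2LAB).astype(int)
b=np.median(lab[225:280,440+25:480].reshape(-1,3),0); d=np.linalg.norm((lab-b)[:,:,1:],axis=2)
m=(d>2.5).astype(np.uint8); m[:212]=0;m[288:]=0;m[:,:350]=0;m[:,428:]=0
m=cv2.morphologyEx(m,cv2.MORPH_OPEN,np.ones((9,9))); m=cv2.morphologyEx(m,cv2.MORPH_CLOSE,np.ones((25,25)))
ys,xs=np.nonzero(m);Q=np.array([plane(f,x,y,4)[:2] for x,y in zip(xs,ys)],np.float32); print("tray",cv2.minAreaRect(Q),Q.mean(0))
```

```text
top [(np.float64(239.5), np.float64(179.8), 67), (np.float64(243.8), np.float64(184.9), 40), (np.float64(247.5), np.float64(189.3), 17), (np.float64(251.1), np.float64(193.1), 23)]
scene [(np.float64(365.7), np.float64(140.1), 21), (np.float64(363.4), np.float64(155.1), 46), (np.float64(360.8), np.float64(169.7), 39), (np.float64(358.8), np.float64(182.7), 40)]
[[675.51815536 261.30988124]
 [650.87943604 145.0310736 ]
 [453.83384    186.21196095]
 [478.86078113 302.97053685]] [np.float64(201.02172286597968), np.float64(118.86053843487454), np.float64(201.30283753955504), np.float64(119.41068975669675)] [564.77305313 223.88086316]
220 [621.60822577 142.34629244] [475.1933036  172.72945907] 149.53416415451946 mid [548.40076469 157.53787576] yaw 1.3661861831478486
170 [621.59114458 142.38512699] [475.56246795 173.19694612] 149.2439030447845 mid [548.57680627 157.79103656] yaw 1.362848081453799
120 [622.03100971 142.51405313] [475.81290149 172.92627155] 149.34737426813396 mid [548.9219556  157.72016234] yaw 1.3657279527193427
70 [620.83012565 142.272869  ] [476.50731089 173.16678046] 147.5923731956906 mid [548.66871827 157.71982473] yaw 1.3599176838742086
jar [570.50447429 211.35765062 145.        ]
tray ((491.6407470703125, -191.57376098632812), (159.1168212890625, 146.7808074951172), 0.15635865926742554) [ 493.3504  -192.49527]
```

Emit:
step_arm(
  motion=[
    {"claw": 85, "delta_pos": [36, -15.7, 0], "turn": 0},
    {"claw": 85, "delta_pos": [36, -15.7, 0], "turn": 0},
    {"claw": 85, "delta_pos": [36, -15.7, 0], "turn": 0},
    {"claw": 85, "delta_pos": [36, -15.7, 0], "turn": 0},
    {"claw": 85, "delta_pos": [36, -15.7, 0], "turn": 0},
    {"claw": 85, "delta_pos": [36, -15.7, 0], "turn": 0},
    {"claw": 85, "delta_pos": [36, -15.7, 0], "turn": 0},
    {"claw": 85, "delta_pos": [36, -15.7, 0], "turn": 0},
  ],
)

```text
clock: 0.97
eef_pos: [436.1, -376.8, 239.4]
tcp_rot: [3.141, -0.0, 0.332]
contact_force: [0.4, -0.6, 1.1]
opening: 0.996
grasp_force: 0.0
```

Emit:
step_arm(
  motion=[
    {"claw": 85, "delta_pos": [36, -15.7, 0], "turn": 0},
    {"claw": 85, "delta_pos": [35, -15.6, 0], "turn": 0},
    {"claw": 85, "delta_pos": [0, 0, 20], "turn": -0.124},
    {"claw": 85, "delta_pos": [0, 0, 20], "turn": -0.124},
    {"claw": 85, "delta_pos": [0, 0, 20], "turn": -0.124},
    {"claw": 85, "delta_pos": [0, 0, 20], "turn": -0.124},
    {"claw": 85, "delta_pos": [0, 0, 20], "turn": -0.124},
    {"claw": 85, "delta_pos": [0, 0, 20], "turn": -0.124},
  ],
)

```text
clock: 1.63
eef_pos: [491.9, -325.5, 118.4]
tcp_rot: [3.141, 0.0, 1.082]
contact_force: [-0.6, -0.6, -0.0]
opening: 0.999
grasp_force: 0.0
```

Emit:
step_arm(
  motion=[
    {"claw": 85, "delta_pos": [0, 0, 10], "turn": -0.124},
    {"claw": 85, "delta_pos": [0, 0, 0], "turn": -0.124},
    {"claw": 85, "delta_pos": [0, 0, 0], "turn": -0.124},
    {"claw": 85, "delta_pos": [0, 0, 0], "turn": -0.123},
    {"claw": 85, "delta_pos": [0, 0, 0], "turn": 0},
    {"claw": 85, "delta_pos": [0, 0, 0], "turn": 0},
  ],
)

```text
clock: 2.13
eef_pos: [491.9, -325.7, 109.3]
tcp_rot: [-3.142, -0.0, 1.567]
contact_force: [-0.9, 0.3, -0.7]
opening: 0.994
grasp_force: 0.0
```

Run:
```python
from h import *
s=sense(); print(s["clock"],s["eef_pos"],s["tcp_rot"],s["contact_force"])
f=grab_frame("scene")
b=cv2.resize(f["img"][190:350,150:320],(638,600),interpolation=cv2.INTER_CUBIC)
cv2.imwrite("pics/g1.png",cv2.convertScaleAbs(b[:,:,::-1],alpha=1.6))
print(proj(f,[492,-325.5,26]),proj(f,[492,-190,0]))
```

```text
2.1333 [ 491.90775794 -325.65935025  109.25598956] [-3.14153979e+00 -2.03803544e-05  1.56690469e+00] [-0.85901798  0.34501416 -0.65065248]
[200.18204422 311.54799467] [242.50965822 269.2724706 ]
```

View pics/g1.png

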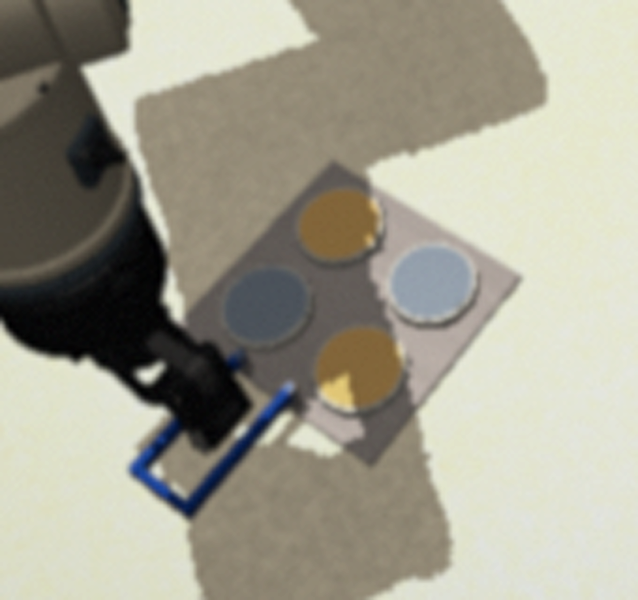

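The picture shows the open fingers above the blue handle bars. The predicted grip point at crop (188,456) lies midway between the bars, so I'll descend and grip.

Emit:
step_arm(
  motion=[
    {"claw": 85, "delta_pos": [0, 0, 25], "turn": 0},
    {"claw": 85, "delta_pos": [0, 0, 25], "turn": 0},
    {"claw": 85, "delta_pos": [0, 0, 20], "turn": 0},
    {"claw": 85, "delta_pos": [0, 0, 15], "turn": 0},
    {"claw": 85, "delta_pos": [0, 0, 10], "turn": 0},
    {"claw": 85, "delta_pos": [0, 0, 0], "turn": 0},
  ],
)

```text
clock: 2.68
eef_pos: [490.8, -324.9, 12.4]
tcp_rot: [-3.139, -0.002, 1.568]
contact_force: [-0.2, -0.1, 0.3]
opening: 1.0
grasp_force: 0.0
```

Emit:
step_arm(
  force=90,
  motion=[
    {"claw": 30, "delta_pos": [0, 0, 0], "turn": 0},
    {"claw": 30, "delta_pos": [0, 0, 0], "turn": 0},
    {"claw": 30, "delta_pos": [0, 0, 0], "turn": 0},
    {"claw": 30, "delta_pos": [0, 0, 0], "turn": 0},
    {"claw": 30, "delta_pos": [0, 0, 0], "turn": 0},
    {"claw": 30, "delta_pos": [0, 0, 0], "turn": 0},
    {"claw": 30, "delta_pos": [0, 0, 0], "turn": 0},
    {"claw": 30, "delta_pos": [0, 0, 0], "turn": 0},
  ],
)

```text
clock: 3.35
eef_pos: [492.7, -326.2, 15.2]
tcp_rot: [3.14, 0.001, 1.571]
contact_force: [-0.4, 0.1, 6.3]
opening: 0.519
grasp_force: 91.3
```

Emit:
step_arm(
  motion=[
    {"claw": 30, "delta_pos": [0, 0, -5], "turn": 0},
    {"claw": 30, "delta_pos": [0, 0, -15], "turn": 0},
    {"claw": 30, "delta_pos": [0, 0, -25], "turn": 0},
    {"claw": 30, "delta_pos": [0, 0, -30], "turn": 0},
    {"claw": 30, "delta_pos": [0, 0, -30], "turn": 0},
    {"claw": 30, "delta_pos": [0, 0, -30], "turn": 0},
    {"claw": 30, "delta_pos": [0, 0, -30], "turn": 0},
    {"claw": 30, "delta_pos": [0, 0, -15], "turn": 0},
  ],
)

```text
clock: 4.02
eef_pos: [492.7, -326.2, 198.2]
tcp_rot: [3.138, 0.002, 1.571]
contact_force: [1.2, -1.4, -2.3]
opening: 0.519
grasp_force: 91.8
```

Emit:
step_arm(
  motion=[
    {"claw": 30, "delta_pos": [10, 0, 0], "turn": 0},
    {"claw": 30, "delta_pos": [20, 1, 0], "turn": 0.05},
    {"claw": 30, "delta_pos": [30, 1, 0], "turn": 0.05},
    {"claw": 30, "delta_pos": [35, 1, 0], "turn": 0.05},
    {"claw": 30, "delta_pos": [35, 1, 0], "turn": 0.05},
    {"claw": 30, "delta_pos": [30, 0, 0], "turn": 0},
    {"claw": 30, "delta_pos": [20, 0, 0], "turn": 0},
    {"claw": 30, "delta_pos": [10, 0, 0], "turn": 0},
  ],
)

```text
clock: 4.68
eef_pos: [517.0, -134.6, 192.9]
tcp_rot: [-3.139, -0.001, 1.373]
contact_force: [0.6, -0.5, -1.8]
opening: 0.522
grasp_force: 91.7
```

Emit:
step_arm(
  motion=[
    {"claw": 30, "delta_pos": [0, 0, 0], "turn": 0},
    {"claw": 30, "delta_pos": [0, 0, 0], "turn": 0},
  ],
)

```text
clock: 4.85
eef_pos: [517.4, -137.5, 193.5]
tcp_rot: [-3.14, 0.0, 1.372]
contact_force: [0.6, -0.8, -2.5]
opening: 0.517
grasp_force: 91.7
```

Run:
```python
from h import *
f=grab_frame("top");g=grab_frame("scene");s=sense();print(s["eef_pos"],s["tcp_rot"],s["contact_force"])
b=cv2.resize(f["img"][125:315,150:400],(790,600),interpolation=cv2.INTER_CUBIC)
cv2.imwrite("pics/t2.png",cv2.convertScaleAbs(b[:,:,::-1],alpha=1.6))
b=cv2.resize(g["img"][60:300,200:440],(600,600),interpolation=cv2.INTER_CUBIC)
cv2.imwrite("pics/s2.png",cv2.convertScaleAbs(b[:,:,::-1],alpha=1.6))
```

```text
[ 517.58150469 -138.48427423  193.82560381] [-3.14081958e+00  3.26510463e-04  1.37038134e+00] [ 0.05930884 -0.19759307 -1.73305624]
```

View pics/t2.png

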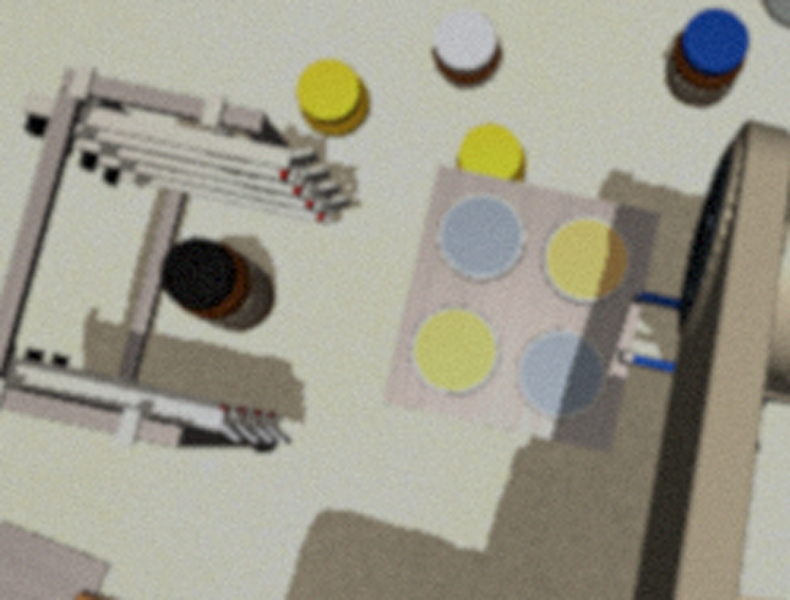

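View pics/s2.png

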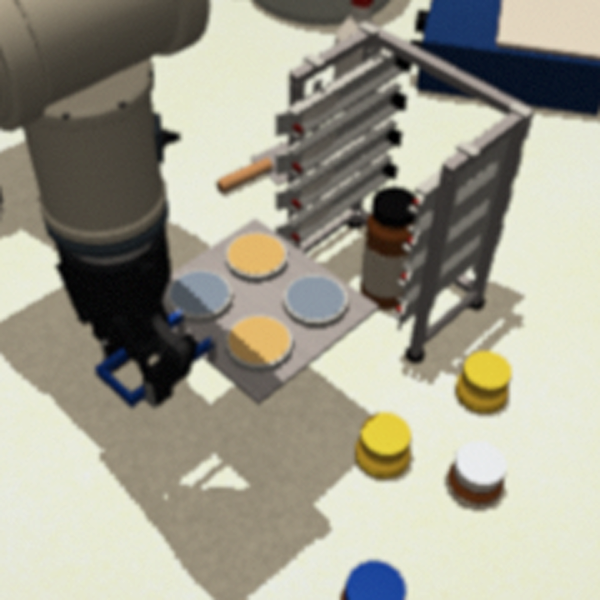

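The tray hangs in the gripper facing the rack. Its front corners in the top crop are (442,168) and (387,402), and its rear corners are (660,210) and (608,450). In the scene crop the corners are (378,305), (258,220) and (262,402). I'll triangulate these to check for tilt and alignment.

Run:
```python
from h import *
f=grab_frame("top");g=grab_frame("scene")
T=np.array([(442,168),(387,402),(660,210),(608,450)])/3.16+[150,125]
S=np.array([(378,305),(258,220),(262,402)])/2.5+[200,60]
for a,b in zip(T,S):
    o1,d1=ray(f,*a);o2,d2=ray(g,*b)
    d1/=np.linalg.norm(d1);d2/=np.linalg.norm(d2)
    k=np.linalg.lstsq(np.c_[d1,-d2],o2-o1,rcond=None)[0]; p,q=o1+k[0]*d1,o2+k[1]*d2
    print("tri",(p+q)/2,np.linalg.norm(p-q))
P=np.array([plane(f,*p,184)[:2] for p in T]);print(P)
w=P[0]-P[1];print("w",np.linalg.norm(w),"yaw",np.arctan2(-(-w)[0]*-1 if 0 else w[0],-w[1]))
fm=(P[0]+P[1])/2;rm=(P[2]+P[3])/2;d=fm-rm;print("len",np.linalg.norm(d),"yaw",np.arctan2(d[1],d[0]),"origin",P.mean(0))
X=np.array([.2054,.9787]);Y=np.array([-.9787,.2054]);lug=np.array([548.6,157.7])
print("front mid lateral vs lug line",(fm-lug)@Y,"origin lateral",(P.mean(0)-lug)@Y,"along",(P.mean(0)-lug)@X)
t=np.array([517.6,-138.5]);print("tcp lateral",(t-lug)@Y,"along",(t-lug)@X)
```

```text
tri [638.36754292  48.34097762 178.8327619 ] 5.15411702039426
tri [485.11858333  82.75622893 177.06261617] 7.12938857026569
tri [609.72241719 -96.20166356 178.6313716 ] 3.2847051878679006
[[635.10261238  46.48484568]
 [482.11755133  79.78411724]
 [607.44965324 -96.6380375 ]
 [452.11601896 -61.30662482]]
w 156.56714339610667 yaw 1.356475697284671
len 145.00122858868056 yaw 1.3706559505352929 origin [544.19645898  -7.91892485]
front mid lateral vs lug line -29.220624620915224 origin lateral -29.708381567304645 along -162.99572907624702
tcp lateral -30.499779999999994 along -296.25834
```

Emit:
step_arm(
  motion=[
    {"claw": 30, "delta_pos": [0, -5, -1], "turn": 0.006},
    {"claw": 30, "delta_pos": [0, -10, -1], "turn": 0},
    {"claw": 30, "delta_pos": [0, -10, 0], "turn": 0},
    {"claw": 30, "delta_pos": [10, -3.7, 0], "turn": 0},
    {"claw": 30, "delta_pos": [20, 0, 0], "turn": 0},
    {"claw": 30, "delta_pos": [15, 0, 0], "turn": 0},
    {"claw": 30, "delta_pos": [10, 0, 0], "turn": 0},
    {"claw": 30, "delta_pos": [0, 0, 0], "turn": 0},
  ],
)

```text
clock: 5.72
eef_pos: [501.1, -76.2, 196.4]
tcp_rot: [3.141, -0.0, 1.366]
contact_force: [-0.3, 0.7, -1.8]
opening: 0.522
grasp_force: 91.7
```

Emit:
step_arm(
  motion=[
    {"claw": 30, "delta_pos": [0, 0, 0], "turn": 0},
    {"claw": 30, "delta_pos": [0, 0, 0], "turn": 0},
    {"claw": 30, "delta_pos": [0, 0, 0], "turn": 0},
  ],
)

```text
clock: 5.97
eef_pos: [501.0, -78.5, 196.3]
tcp_rot: [-3.142, 0.0, 1.364]
contact_force: [0.5, -0.2, -2.0]
opening: 0.518
grasp_force: 91.7
```

Run:
```python
from h import *
for i in range(3):
    f=grab_frame("top");s=sense();print(s["eef_pos"],s["tcp_rot"],s["contact_force"])
g=grab_frame("scene")
a=cv2.convertScaleAbs(cv2.resize(f["img"][135:265,195:345],(690,598),interpolation=cv2.INTER_CUBIC)[:,:,::-1],alpha=1.6)
cv2.imwrite("pics/t3.png",a)
b=cv2.convertScaleAbs(cv2.resize(g["img"][90:210,270:400],(650,600),interpolation=cv2.INTER_CUBIC)[:,:,::-1],alpha=1.6)
cv2.imwrite("pics/s3.png",b)
```

```text
[501.03140363 -78.54237497 196.24392666] [-3.14151140e+00  1.50225365e-04  1.36427791e+00] [ 0.11300528  0.68405103 -1.41414931]
[501.0405215  -78.54666127 196.2390902 ] [-3.14148219e+00  1.22504359e-04  1.36415090e+00] [ 0.39921005  0.44836223 -1.2340611 ]
[501.08097376 -78.51422061 196.24954423] [-3.14151140e+00  7.15089912e-05  1.36411503e+00] [-0.71247074  0.24436186 -1.91414202]
```

View pics/t3.png

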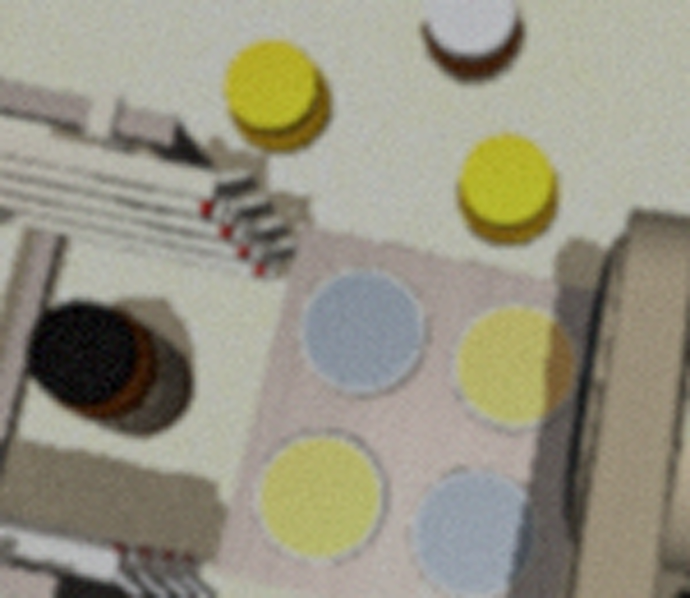

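View pics/s3.png

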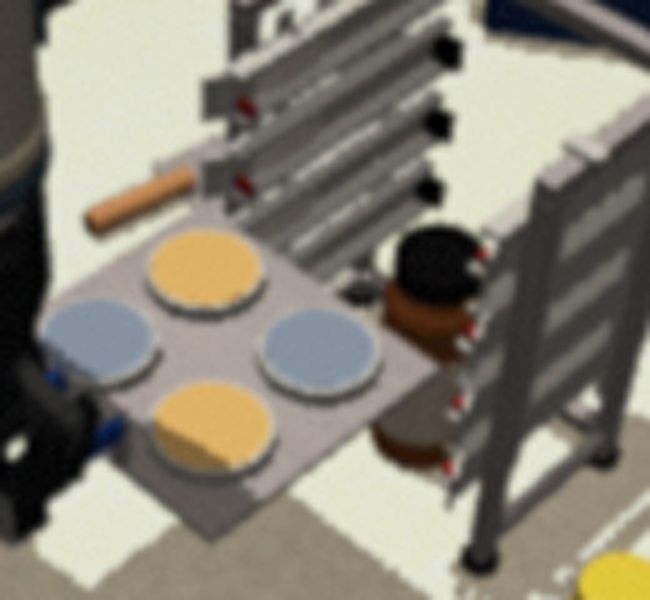

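The tray sits about 14 mm in front of the flares and looks level. Its front corners in the top crop are (303,230) and (222,577), and the rail3 lugs are at about (226,232) and (147,552).

Run:
```python
from h import *
f=grab_frame("top")
X=np.array([.2054,.9787]);Y=np.array([-.9787,.2054]);lug=np.array([548.6,157.7])
for z in (180,186):
  P=[plane(f,u/4.6+195,v/4.6+135,z)[:2] for u,v in((303,230),(222,577))]
  m=(P[0]+P[1])/2-lug; print(z,"lat",m@Y,"along",m@X,"w",np.linalg.norm(P[0]-P[1]), [(p-lug)@Y for p in P],[(p-lug)@X for p in P])
print("tcp",(np.array([501.05,-78.53])-lug)@Y,(np.array([501.05,-78.53])-lug)@X)
```

```text
180 lat -2.069659295768397 along -35.088348280664135 w 158.87612645143668 [np.float64(-81.50873206878342), np.float64(77.36941347724668)] [np.float64(-34.756675385798175), np.float64(-35.42002117553009)]
186 lat -1.6253282766508663 along -36.11357241272356 w 157.7315757338024 [np.float64(-80.49211841802493), np.float64(77.24146186472319)] [np.float64(-35.784288904219935), np.float64(-36.44285592122719)]
tcp -1.9844569999999848 -240.965071
```

Emit:
step_arm(
  motion=[
    {"claw": 30, "delta_pos": [5, -0.5, 0], "turn": 0},
    {"claw": 30, "delta_pos": [5, 0, 0], "turn": 0},
    {"claw": 30, "delta_pos": [5, 0, 0], "turn": 0},
    {"claw": 30, "delta_pos": [5, 0, 0], "turn": 0},
    {"claw": 30, "delta_pos": [5, 0, 0], "turn": 0},
    {"claw": 30, "delta_pos": [5, 0, 0], "turn": 0},
  ],
)

```text
clock: 6.72
eef_pos: [506.8, -47.9, 196.2]
tcp_rot: [-3.141, 0.0, 1.365]
contact_force: [-0.5, -0.2, -1.4]
opening: 0.517
grasp_force: 91.7
```

Emit:
step_arm(
  motion=[
    {"claw": 30, "delta_pos": [4, 0, 0], "turn": 0},
    {"claw": 30, "delta_pos": [4, 0, 0], "turn": 0},
    {"claw": 30, "delta_pos": [4, 0, 0], "turn": 0},
    {"claw": 30, "delta_pos": [4, 0, 0], "turn": 0},
  ],
)

```text
clock: 7.05
eef_pos: [510.1, -32.5, 196.3]
tcp_rot: [-3.142, 0.0, 1.365]
contact_force: [-1.3, -0.3, -0.7]
opening: 0.512
grasp_force: 91.7
```

Emit:
step_arm(
  motion=[
    {"claw": 30, "delta_pos": [4, 0, 0], "turn": 0},
    {"claw": 30, "delta_pos": [4, 0, 0], "turn": 0},
    {"claw": 30, "delta_pos": [4, 0, 0], "turn": 0},
    {"claw": 30, "delta_pos": [4, 0, 0], "turn": 0},
    {"claw": 30, "delta_pos": [4, 0, 0], "turn": 0},
    {"claw": 30, "delta_pos": [4, 0, 0], "turn": 0},
  ],
)

```text
clock: 7.55
eef_pos: [514.9, -9.0, 196.2]
tcp_rot: [-3.141, 0.0, 1.365]
contact_force: [-2.9, -1.5, -1.3]
opening: 0.519
grasp_force: 91.8
```

Emit:
step_arm(
  motion=[
    {"claw": 30, "delta_pos": [3, 0, 0], "turn": 0},
    {"claw": 30, "delta_pos": [3, 0, 0], "turn": 0},
    {"claw": 30, "delta_pos": [3, 0, 0], "turn": 0},
    {"claw": 30, "delta_pos": [3, 0, 0], "turn": 0},
  ],
)

```text
clock: 7.88
eef_pos: [517.5, 2.6, 196.3]
tcp_rot: [-3.141, 0.0, 1.365]
contact_force: [-3.0, -2.0, -2.6]
opening: 0.517
grasp_force: 91.9
```

Emit:
step_arm(
  motion=[
    {"claw": 30, "delta_pos": [3, -0.5, 0], "turn": 0},
    {"claw": 30, "delta_pos": [3, -0.5, 0], "turn": 0},
    {"claw": 30, "delta_pos": [4, 0, 0], "turn": 0},
    {"claw": 30, "delta_pos": [4, 0, 0], "turn": 0},
    {"claw": 30, "delta_pos": [4, 0, 0], "turn": 0},
    {"claw": 30, "delta_pos": [4, 0, 0], "turn": 0},
  ],
)

```text
clock: 8.38
eef_pos: [521.2, 24.5, 196.4]
tcp_rot: [3.141, -0.0, 1.365]
contact_force: [-1.4, -1.8, -1.6]
opening: 0.518
grasp_force: 92.0
```

Emit:
step_arm(
  motion=[
    {"claw": 30, "delta_pos": [4, 0, 0], "turn": 0},
    {"claw": 30, "delta_pos": [4, 0, 0], "turn": 0},
    {"claw": 30, "delta_pos": [4, 0, 0], "turn": 0},
    {"claw": 30, "delta_pos": [4, 0, 0], "turn": 0},
    {"claw": 30, "delta_pos": [4, 0, 0], "turn": 0},
  ],
)

```text
clock: 8.8
eef_pos: [525.2, 44.0, 196.3]
tcp_rot: [3.142, -0.0, 1.365]
contact_force: [-1.5, -0.8, -2.3]
opening: 0.519
grasp_force: 91.9
```

Run:
```python
from h import *
s=sense();F=s["contact_force"];p=s["eef_pos"][:2]
X=np.array([.2054,.9787]);Y=np.array([-.9787,.2054]);lug=np.array([548.6,157.7])
print("F along",F[:2]@X,"lat",F[:2]@Y,F[2],"tq",s["wrist_torque"],"tcp along",(p-lug)@X,"lat",(p-lug)@Y,s["eef_pos"])
```

```text
F along -1.0946631713862855 lat 1.2588787980621978 -2.2936109431001417 tq [-0.52248794  0.28983348  0.14212771] tcp along -116.04485732746602 lat -0.42933251506171644 [525.18557735  44.04358341 196.29664037]
```

Emit:
step_arm(
  motion=[
    {"claw": 30, "delta_pos": [4, 0, 0], "turn": 0},
    {"claw": 30, "delta_pos": [4, 0, 0], "turn": 0},
    {"claw": 30, "delta_pos": [4, 0, 0], "turn": 0},
    {"claw": 30, "delta_pos": [4, 0, 0], "turn": 0},
    {"claw": 30, "delta_pos": [4, 0, 0], "turn": 0},
  ],
)

```text
clock: 9.22
eef_pos: [529.3, 63.6, 196.3]
tcp_rot: [3.141, -0.0, 1.365]
contact_force: [-1.0, -2.3, -1.8]
opening: 0.518
grasp_force: 91.9
```

Emit:
step_arm(
  motion=[
    {"claw": 30, "delta_pos": [3, 0, 0], "turn": 0},
    {"claw": 30, "delta_pos": [3, 0, 0], "turn": 0},
    {"claw": 30, "delta_pos": [3, 0, 0], "turn": 0},
    {"claw": 30, "delta_pos": [3, 0, 0], "turn": 0},
    {"claw": 30, "delta_pos": [3, 0, 0], "turn": 0},
    {"claw": 30, "delta_pos": [2, 0, 0], "turn": 0},
  ],
)

```text
clock: 9.72
eef_pos: [532.8, 80.2, 196.3]
tcp_rot: [3.141, -0.0, 1.365]
contact_force: [-1.4, -2.0, -1.8]
opening: 0.518
grasp_force: 92.0
```

Emit:
step_arm(
  motion=[
    {"claw": 30, "delta_pos": [1.5, 0, 0], "turn": 0},
    {"claw": 30, "delta_pos": [1.5, 0, 0], "turn": 0},
    {"claw": 30, "delta_pos": [1, 0, 0], "turn": 0},
    {"claw": 30, "delta_pos": [1, 0, 0], "turn": 0},
  ],
)

```text
clock: 10.05
eef_pos: [533.7, 84.8, 196.3]
tcp_rot: [-3.142, 0.0, 1.365]
contact_force: [-0.9, -2.3, -1.8]
opening: 0.517
grasp_force: 92.0
```

Emit:
step_arm(
  motion=[
    {"claw": 30, "delta_pos": [1, 0, 0], "turn": 0},
    {"claw": 30, "delta_pos": [1, 0, 0], "turn": 0},
    {"claw": 30, "delta_pos": [1, 0, 0], "turn": 0},
    {"claw": 30, "delta_pos": [1, 0, 0], "turn": 0},
    {"claw": 30, "delta_pos": [1, 0, 0], "turn": 0},
  ],
)

```text
clock: 10.47
eef_pos: [534.7, 89.7, 196.3]
tcp_rot: [3.142, -0.0, 1.365]
contact_force: [-0.6, -2.2, -1.7]
opening: 0.517
grasp_force: 92.0
```

Emit:
step_arm(
  motion=[
    {"claw": 30, "delta_pos": [1, 0, 0], "turn": 0},
    {"claw": 30, "delta_pos": [1, 0, 0], "turn": 0},
    {"claw": 30, "delta_pos": [1, 0, 0], "turn": 0},
    {"claw": 30, "delta_pos": [1, 0, 0], "turn": 0},
  ],
)

```text
clock: 10.8
eef_pos: [535.5, 93.7, 196.3]
tcp_rot: [3.142, 0.0, 1.365]
contact_force: [-0.2, -2.4, -1.2]
opening: 0.517
grasp_force: 92.0
```

Emit:
step_arm(
  motion=[
    {"claw": 30, "delta_pos": [1, 0, 0], "turn": 0},
    {"claw": 30, "delta_pos": [0.7, 0, 0], "turn": 0},
  ],
)

```text
clock: 10.97
eef_pos: [535.9, 95.3, 196.3]
tcp_rot: [3.142, -0.0, 1.365]
contact_force: [-0.4, -2.8, -0.6]
opening: 0.52
grasp_force: 92.0
```

Along is about -63.7 now, with the stop expected near -56. I'll take smaller steps.

Emit:
step_arm(
  motion=[
    {"claw": 30, "delta_pos": [0.7, 0, 0], "turn": 0},
    {"claw": 30, "delta_pos": [0.7, 0, 0], "turn": 0},
    {"claw": 30, "delta_pos": [0.7, 0, 0], "turn": 0},
  ],
)

```text
clock: 11.22
eef_pos: [536.3, 97.3, 196.3]
tcp_rot: [3.142, 0.0, 1.365]
contact_force: [-0.4, -3.0, -1.9]
opening: 0.517
grasp_force: 92.0
```

Emit:
step_arm(
  motion=[
    {"claw": 30, "delta_pos": [0.7, 0, 0], "turn": 0},
    {"claw": 30, "delta_pos": [0.7, 0, 0], "turn": 0},
  ],
)

```text
clock: 11.38
eef_pos: [536.6, 98.7, 196.3]
tcp_rot: [-3.142, -0.0, 1.365]
contact_force: [-0.2, -2.4, -1.6]
opening: 0.518
grasp_force: 92.0
```

Emit:
step_arm(
  motion=[
    {"claw": 30, "delta_pos": [0.7, 0, 0], "turn": 0},
    {"claw": 30, "delta_pos": [0.5, 0, 0], "turn": 0},
  ],
)

```text
clock: 11.55
eef_pos: [536.8, 99.9, 196.3]
tcp_rot: [-3.142, -0.0, 1.365]
contact_force: [-1.1, -2.3, -0.5]
opening: 0.519
grasp_force: 92.0
```

Emit:
step_arm(
  motion=[
    {"claw": 30, "delta_pos": [0.5, 0, 0], "turn": 0},
    {"claw": 30, "delta_pos": [0.5, 0, 0], "turn": 0},
  ],
)

```text
clock: 11.72
eef_pos: [537.0, 100.8, 196.3]
tcp_rot: [3.142, 0.0, 1.365]
contact_force: [-1.0, -1.8, -0.4]
opening: 0.522
grasp_force: 92.0
```

Emit:
step_arm(
  motion=[
    {"claw": 30, "delta_pos": [0.5, 0, 0], "turn": 0},
    {"claw": 30, "delta_pos": [0.5, 0, 0], "turn": 0},
  ],
)

```text
clock: 11.88
eef_pos: [537.2, 101.8, 196.3]
tcp_rot: [-3.142, 0.0, 1.365]
contact_force: [0.2, -3.0, -1.2]
opening: 0.514
grasp_force: 92.0
```

Emit:
step_arm(
  motion=[
    {"claw": 30, "delta_pos": [0.5, 0, 0], "turn": 0},
    {"claw": 30, "delta_pos": [0.5, 0, 0], "turn": 0},
  ],
)

```text
clock: 12.05
eef_pos: [537.4, 102.8, 196.3]
tcp_rot: [-3.142, -0.0, 1.365]
contact_force: [-0.1, -1.0, -1.5]
opening: 0.519
grasp_force: 92.0
```

Emit:
step_arm(
  motion=[
    {"claw": 30, "delta_pos": [0.5, 0, 0], "turn": 0},
    {"claw": 30, "delta_pos": [0.5, 0, 0], "turn": 0},
  ],
)

```text
clock: 12.22
eef_pos: [537.7, 103.8, 196.3]
tcp_rot: [3.142, -0.0, 1.365]
contact_force: [-0.8, -1.8, -1.0]
opening: 0.517
grasp_force: 92.0
```

Emit:
step_arm(
  motion=[
    {"claw": 30, "delta_pos": [0.5, 0, 0], "turn": 0},
    {"claw": 30, "delta_pos": [0.5, 0, 0], "turn": 0},
  ],
)

```text
clock: 12.38
eef_pos: [537.9, 104.8, 196.3]
tcp_rot: [3.142, -0.0, 1.365]
contact_force: [-0.2, -2.1, -1.5]
opening: 0.519
grasp_force: 92.0
```

Emit:
step_arm(
  motion=[
    {"claw": 30, "delta_pos": [0.5, 0, 0], "turn": 0},
  ],
)

```text
clock: 12.47
eef_pos: [538.0, 105.3, 196.3]
tcp_rot: [3.142, -0.0, 1.365]
contact_force: [-0.5, -2.3, -0.9]
opening: 0.518
grasp_force: 92.0
```

Emit:
step_arm(
  motion=[
    {"claw": 30, "delta_pos": [0.5, 0, 0], "turn": 0},
    {"claw": 30, "delta_pos": [0.5, 0, 0], "turn": 0},
  ],
)

```text
clock: 12.63
eef_pos: [538.1, 106.0, 196.3]
tcp_rot: [3.142, 0.0, 1.365]
contact_force: [-0.0, -5.7, -1.0]
opening: 0.52
grasp_force: 92.0
```

Emit:
step_arm(
  motion=[
    {"claw": 30, "delta_pos": [0.5, 0, 0], "turn": 0},
    {"claw": 30, "delta_pos": [0.5, 0, 0], "turn": 0},
  ],
)

```text
clock: 12.8
eef_pos: [538.4, 106.2, 196.3]
tcp_rot: [3.141, 0.002, 1.365]
contact_force: [-0.2, -11.0, -0.2]
opening: 0.513
grasp_force: 92.1
```

Emit:
step_arm(
  motion=[
    {"claw": 30, "delta_pos": [0.5, 0, 0], "turn": 0},
    {"claw": 30, "delta_pos": [0.5, 0, 0], "turn": 0},
  ],
)

```text
clock: 12.97
eef_pos: [538.5, 106.3, 196.3]
tcp_rot: [3.141, 0.004, 1.366]
contact_force: [0.5, -14.9, 0.9]
opening: 0.52
grasp_force: 92.1
```

The stops are felt: contact starts around y≈105.7, and the force has reached 15 N. I'll back off about 3 mm commanded and lower.

Emit:
step_arm(
  motion=[
    {"claw": 30, "delta_pos": [-1, 0, 0], "turn": 0},
    {"claw": 30, "delta_pos": [-1, 0, 0], "turn": 0},
    {"claw": 30, "delta_pos": [-0.9, 0, 0], "turn": 0},
    {"claw": 30, "delta_pos": [0, 0, 0], "turn": 0},
  ],
)

```text
clock: 13.3
eef_pos: [538.0, 105.7, 196.3]
tcp_rot: [3.142, -0.001, 1.364]
contact_force: [0.4, 0.6, -2.0]
opening: 0.52
grasp_force: 91.9
```

Emit:
step_arm(
  motion=[
    {"claw": 30, "delta_pos": [0, 0, 1], "turn": 0},
    {"claw": 30, "delta_pos": [0, 0, 1], "turn": 0},
    {"claw": 30, "delta_pos": [0, 0, 1], "turn": 0},
    {"claw": 30, "delta_pos": [0, 0, 1], "turn": 0},
  ],
)

```text
clock: 13.63
eef_pos: [538.1, 105.5, 192.3]
tcp_rot: [3.141, -0.0, 1.365]
contact_force: [-0.4, 0.3, 0.2]
opening: 0.516
grasp_force: 92.1
```

Emit:
step_arm(
  motion=[
    {"claw": 30, "delta_pos": [0, 0, 1], "turn": 0},
    {"claw": 30, "delta_pos": [0, 0, 1], "turn": 0},
  ],
)

```text
clock: 13.8
eef_pos: [538.0, 105.4, 190.2]
tcp_rot: [3.141, -0.0, 1.365]
contact_force: [0.5, 0.9, 0.7]
opening: 0.521
grasp_force: 92.1
```

Emit:
step_arm(
  motion=[
    {"claw": 30, "delta_pos": [0, 0, 0.7], "turn": 0},
    {"claw": 30, "delta_pos": [0, 0, 0.7], "turn": 0},
  ],
)

```text
clock: 13.97
eef_pos: [538.0, 105.3, 188.8]
tcp_rot: [3.142, -0.0, 1.365]
contact_force: [-0.6, 0.5, -0.0]
opening: 0.517
grasp_force: 92.2
```

Emit:
step_arm(
  motion=[
    {"claw": 30, "delta_pos": [0, 0, 0.7], "turn": 0},
    {"claw": 30, "delta_pos": [0, 0, 0.7], "turn": 0},
  ],
)

```text
clock: 14.13
eef_pos: [538.0, 105.3, 187.5]
tcp_rot: [3.142, -0.0, 1.365]
contact_force: [-0.2, -0.2, 0.4]
opening: 0.522
grasp_force: 92.2
```

Emit:
step_arm(
  motion=[
    {"claw": 30, "delta_pos": [0, 0, 0.7], "turn": 0},
    {"claw": 30, "delta_pos": [0, 0, 0.7], "turn": 0},
  ],
)

```text
clock: 14.3
eef_pos: [537.9, 105.3, 186.0]
tcp_rot: [-3.142, 0.0, 1.365]
contact_force: [-0.1, -0.7, 0.6]
opening: 0.52
grasp_force: 92.3
```

Emit:
step_arm(
  motion=[
    {"claw": 30, "delta_pos": [0, 0, 0.5], "turn": 0},
    {"claw": 30, "delta_pos": [0, 0, 0.5], "turn": 0},
  ],
)

```text
clock: 14.47
eef_pos: [537.9, 105.1, 185.3]
tcp_rot: [3.142, 0.0, 1.365]
contact_force: [-2.5, -2.0, 6.9]
opening: 0.516
grasp_force: 92.9
```

Emit:
step_arm(
  motion=[
    {"claw": 30, "delta_pos": [0, 0, 0.5], "turn": 0},
    {"claw": 30, "delta_pos": [0, 0, 0.5], "turn": 0},
  ],
)

```text
clock: 14.63
eef_pos: [537.9, 104.9, 184.7]
tcp_rot: [3.141, 0.001, 1.365]
contact_force: [-3.9, -4.9, 10.4]
opening: 0.523
grasp_force: 93.2
```

Emit:
step_arm(
  motion=[
    {"claw": 30, "delta_pos": [0, 0, 0.5], "turn": 0},
    {"claw": 30, "delta_pos": [0, 0, 0], "turn": 0},
  ],
)

```text
clock: 14.8
eef_pos: [537.9, 104.8, 184.4]
tcp_rot: [3.141, 0.001, 1.365]
contact_force: [-4.7, -4.0, 10.5]
opening: 0.522
grasp_force: 93.5
```

Run:
```python
from h import *
s=sense();F=s["contact_force"];print(F,s["wrist_torque"],s["eef_pos"],s["tcp_rot"])
g=grab_frame("scene")
b=cv2.convertScaleAbs(cv2.resize(g["img"][75:195,295:415],(600,600),interpolation=cv2.INTER_CUBIC)[:,:,::-1],alpha=1.6)
cv2.imwrite("pics/s4.png",b)
```

```text
[-4.73091807 -3.99381324 10.54420497] [-0.33442613  0.43135681  0.00970088] [537.90535023 104.80300834 184.42624001] [3.14132871e+00 6.53494646e-04 1.36484089e+00]
```

Emit:
step_arm(
  motion=[
    {"claw": 70, "delta_pos": [0, 0, 0], "turn": 0},
    {"claw": 70, "delta_pos": [0, 0, 0], "turn": 0},
    {"claw": 70, "delta_pos": [0, 0, 0], "turn": 0},
    {"claw": 70, "delta_pos": [0, 0, 0], "turn": 0},
    {"claw": 70, "delta_pos": [0, 0, 0], "turn": 0},
  ],
)

```text
clock: 15.27
eef_pos: [537.9, 105.3, 183.4]
tcp_rot: [-3.141, 0.0, 1.365]
contact_force: [0.1, -0.1, -1.6]
opening: 0.824
grasp_force: 0.0
```

Run:
```python
from h import *
s=sense();print(s["contact_force"],s["wrist_torque"],s["eef_pos"],s["opening"])
g=grab_frame("scene")
# predicted tray corners (sheet top) for level seated pose, origin = TCP+135 along, z=174
X=np.array([.2054,.9787,0]);Y=np.array([-.9787,.2054,0])
o=np.array([537.9,104.8,174])+135*X
b=cv2.convertScaleAbs(cv2.resize(g["img"][75:195,295:415],(600,600),interpolation=cv2.INTER_CUBIC)[:,:,::-1],alpha=1.6)
cv2.imwrite("pics/s4.png",b)
for sx in(-75,75):
  for sy in(-80,80): print(sx,sy,[((proj(g,o+sx*X+sy*Y+[0,0,dz])-[295,75])*5).round() for dz in (0,7)])
```

```text
[ 0.12674913 -0.13177403 -1.57707829] [0.00875723 0.02310485 0.02370024] [537.85620463 105.33252287 183.37029025] 0.8239708083214863
-75 -80 [array([355., 405.]), array([357., 395.])]
-75 80 [array([116., 252.]), array([116., 242.])]
75 -80 [array([537., 261.]), array([540., 251.])]
75 80 [array([302., 128.]), array([303., 118.])]
```

View pics/s4.png

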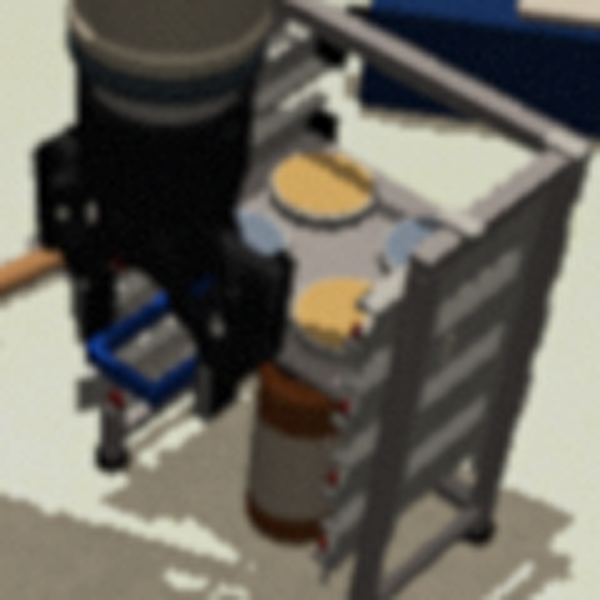

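The tray is on the rails directly above the black-capped jar, with its front edge near the rail3 lug at crop (342,407). The handle is at (150,350), between the open fingers. I'll retract and check the tilt from the handle.

Emit:
step_arm(
  motion=[
    {"claw": 80, "delta_pos": [0, 0, 0], "turn": 0},
    {"claw": 80, "delta_pos": [0, 0, 0], "turn": 0},
    {"claw": 80, "delta_pos": [0, 0, -5], "turn": 0},
    {"claw": 80, "delta_pos": [0, 0, -10], "turn": 0},
    {"claw": 80, "delta_pos": [0, 0, -20], "turn": 0},
    {"claw": 80, "delta_pos": [-10, 0, -20], "turn": 0},
    {"claw": 80, "delta_pos": [-20, 0, -20], "turn": 0},
    {"claw": 80, "delta_pos": [-20, 0, -10], "turn": 0},
  ],
)

```text
clock: 15.98
eef_pos: [528.7, 56.3, 272.0]
tcp_rot: [3.138, -0.001, 1.366]
contact_force: [0.9, -0.1, 0.1]
opening: 0.936
grasp_force: 0.0
```

Emit:
step_arm(
  motion=[
    {"claw": 80, "delta_pos": [-35, 0, 0], "turn": 0},
    {"claw": 80, "delta_pos": [-40, 0, 0], "turn": 0},
    {"claw": 80, "delta_pos": [-40, 0, 0], "turn": 0},
    {"claw": 80, "delta_pos": [-40, 0, 0], "turn": 0},
    {"claw": 80, "delta_pos": [-40, 0, 0], "turn": 0},
    {"claw": 80, "delta_pos": [-30, 0, 0], "turn": 0},
    {"claw": 80, "delta_pos": [0, 0, 0], "turn": 0},
  ],
)

```text
clock: 16.57
eef_pos: [480.8, -168.4, 269.8]
tcp_rot: [3.14, 0.002, 1.362]
contact_force: [-0.9, 0.0, 0.2]
opening: 0.937
grasp_force: 0.0
```

Run:
```python
from h import *
f=grab_frame("top");g=grab_frame("scene")
X=np.array([.2054,.9787,0]);Y=np.array([-.9787,.2054,0])
o=np.array([537.9,105.3,170])+135*X; L=np.linalg
def mask(fr,c,r=45):
    h=cv2.cvtColor(fr["img"],cv2.COLOR_RGB2HSV);m=cv2.inRange(h,(100,110,30),(130,255,255))
    k=np.zeros_like(m);u,v=c.astype(int);k[v-r:v+r,u-r:u+r]=m[v-r:v+r,u-r:u+r]
    n,l,s,_=cv2.connectedComponentsWithStats(k);i=1+np.argmax(s[1:,4]);return l==i
for name,fr in(("top",f),("scene",g)):
    m=mask(fr,proj(fr,o-117*X+[0,0,32]));ys,xs=np.nonzero(m)
    print(name,len(xs),"bbox",xs.min(),xs.max(),ys.min(),ys.max(),"mean",xs.mean(),ys.mean())
    for tilt in(0,.045):   # pivot at rear edge
        pts=[]
        for y0,y1,x0,x1 in((-23,-17,-159,-80),(17,23,-159,-80),(-23,23,-159,-153)):
            for x in np.arange(x0,x1,2.):
                for y in np.arange(y0,y1+.1,2.):
                    for z in (20,24,28,32): pts.append(proj(fr,o+x*X+y*Y+[0,0,z+tilt*(75-x)]))
        q=np.round(pts).astype(int);q=np.unique(q,axis=0);print("  tilt",tilt,len(q),q[:,0].min(),q[:,0].max(),q[:,1].min(),q[:,1].max(),q.mean(0))
```

```text
top 249 bbox 227 273 207 237 mean 253.36546184738955 222.98393574297188
  tilt 0 416 230 274 207 238 [254.87019231 222.91105769]
  tilt 0.045 416 230 274 207 238 [254.46394231 222.52644231]
scene 259 bbox 312 349 128 155 mean 328.13127413127415 142.23938223938225
  tilt 0 403 311 348 128 157 [327.98759305 143.49379653]
  tilt 0.045 406 311 348 126 154 [328.18226601 140.68472906]
```

Run:
```python
from h import *
g=grab_frame("scene");f=grab_frame("top")
old={"scene":cv2.imread("pics/scene0.png")[:,:,::-1],"top":cv2.imread("pics/top0.png")[:,:,::-1]}
def test(fr,img,o,yaw,tilt):
    X=np.array([np.cos(yaw),np.sin(yaw),0]);Y=np.array([-X[1],X[0],0])
    M=np.zeros((1600,2560),np.uint8)
    def box(x0,x1,y0,y1):
        c=[proj(fr,o+x*X+y*Y+[0,0,z+tilt*(75-x)])*4+1.5 for x in(x0,x1) for y in(y0,y1) for z in(20,32)]
        cv2.fillConvexPoly(M,cv2.convexHull(np.round(c).astype(np.int32)),1)
    box(-159,-85,-23,-17);box(-159,-85,17,23);box(-159,-153,-23,23)
    ys,xs=np.nonzero(M);p=np.array([xs.mean(),ys.mean()])/4-.375
    h=cv2.cvtColor(img,cv2.COLOR_RGB2LAB).astype(float); w=np.clip(128-h[:,:,2]-6,0,25)
    k=np.zeros_like(w);e=cv2.dilate(cv2.resize(M,(640,400),interpolation=cv2.INTER_AREA),np.ones((9,9)))if 0 else None
    u,v=p.astype(int);r=32
    k[v-r:v+r,u-r:u+r]=w[v-r:v+r,u-r:u+r]
    n,l,s,_=cv2.connectedComponentsWithStats((k>4).astype(np.uint8));k*=(l==1+np.argmax(s[1:,4]))
    ys,xs=np.nonzero(k);W=k[ys,xs];q=np.array([(xs*W).sum(),(ys*W).sum()])/W.sum()
    return (q-p).round(2),len(xs),len(M[M>0])/16
X=np.array([.2054,.9787,0])
for n,fr in(("scene",g),("top",f)):
    print(n,"bench",test(fr,old[n].copy(),np.array([492,-190.6,0.]),1.571,0))
    for t in(0,.045):print("  now",t,test(fr,fr["img"],np.array([537.9,105.3,170])+135*X,1.3645,t))
```

```text
scene bench (array([ 0.56, -1.02]), 316, 434.75)
  now 0 (array([ 0.81, -1.91]), 268, 334.0)
  now 0.045 (array([0.57, 0.95]), 268, 334.875)
top bench (array([-1.67,  0.2 ]), 215, 252.75)
  now 0 (array([-3.37, -0.16]), 310, 338.25)
  now 0.045 (array([-3.  ,  0.31]), 310, 351.6875)
```

Run:
```python
from h import *
g=grab_frame("scene");f=grab_frame("top")
old={"scene":cv2.imread("pics/scene0.png")[:,:,::-1],"top":cv2.imread("pics/top0.png")[:,:,::-1]}
X=np.array([.2054,.9787,0]);o=np.array([537.9,105.3,170])+135*X
# handle displacement, bias-corrected
def J(fr,p): return np.array([proj(fr,p+e)-proj(fr,p) for e in np.eye(3)]).T
p=o-120*X+[0,0,26]
print("handle shift",np.linalg.lstsq(np.r_[J(g,p),J(f,p)],[.25,-.89,-1.7,-.36],rcond=None)[0].round(1))
# yellow pans: centroid of ellipse fit
def pan(fr,img,p):
    h=cv2.cvtColor(np.ascontiguousarray(img),cv2.COLOR_RGB2HSV);m=cv2.inRange(h,(12,70,50),(32,255,255))
    u,v=proj(fr,p).astype(int);r=16;k=np.zeros_like(m);k[v-r:v+r,u-r:u+r]=m[v-r:v+r,u-r:u+r]
    c=max(cv2.findContours(k,0,2)[0],key=cv2.contourArea);e=cv2.fitEllipse(cv2.convexHull(c));return np.array(e[0]),e[1]
def pose(o,yaw,x,y,z): return o+np.array([np.cos(yaw)*x-np.sin(yaw)*y,np.sin(yaw)*x+np.cos(yaw)*y,z])
for x,y in((37,38),(-37,-38)):
    a=pose(np.array([492,-190.6,0.]),1.571,x,y,13);b=pose(o,1.3645,x,y,13);R=[]
    for n,fr in(("scene",g),("top",f)):
        q,e=pan(fr,old[n],a);q2,e2=pan(fr,fr["img"],b);d0=q-proj(fr,a);d=q2-proj(fr,b);R+=[*(d-d0)]
        print(n,x,d0.round(1),d.round(1),np.round(e,1),np.round(e2,1))
    print("shift",np.linalg.lstsq(np.r_[J(g,b),J(f,b)],R,rcond=None)[0].round(1))
```

```text
handle shift [0.1 2.9 0.9]
scene 37 [0.8 1.2] [0.5 0.6] [18. 22.] [12.9 19.9]
top 37 [ 0.5 -1.4] [ 0.7 -0.9] [20.  20.5] [24.4 26.2]
shift [-1.  -1.1  2.3]
scene -37 [1.1 0.4] [-1.7 -0.7] [20.3 23.4] [13.2 16. ]
top -37 [-0.6 -0.8] [-0.7 -0.6] [19.9 20.6] [23.9 25.1]
shift [-3.3 -2.3  4.7]
```

The handle's height is within about 1 mm of the seated, level pose (on the lugs it would be about 9 mm high). The tray is released and the arm is clear, so I'll hand it in.

```bash
python3 -c "
from rig import *
print(sign_off())"
```

```text
the job is handed in; nothing more can be done
None
```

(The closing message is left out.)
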